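# Vent the vacuum jar of dried shrimp at the market stall

## Task

Let the air back into the vacuum jar of orange dried shrimp with the red lid, so that its lid can come off: unscrew the knurled brass lock nut of its valve until it is all the way up, then press the freed valve pin fully in, gently and without ramming it, keep it down for a good two seconds while the air hisses in, and let it spring back with the nut left undone. Leave the other jar's valve done up and the things on the counter where they are.

Things in the scene. Friction and masses are not known exactly. Their poses are not given: they have to be found in the camera images.
- shrimp_jar: Jar to vent: clear, 170 mm across, 105 tall, orange dried shrimp, red lid (182 mm). Fixed in a steel sloped stand, so that its axis leans 30 degrees from vertical, roughly to the robot's right. Origin on the counter under the stand, z up, own -x the way it leans. Middle of the lid's top at (-30, 0, 161) mm; the valve stands there square to the lid, along (-0.5, 0, 0.866).
- vent_grip (a point): Centre of the knurled brass lock nut on the shrimp jar's valve: 26 mm across, 16 mm tall, 44 mm above the lid along the valve's axis when done up. z points out of the lid along the valve's axis (30 degrees from vertical); x and y turn with the nut. Below it is the 18 mm threaded stem, and on the lid a 40 mm collar 10 mm high (48 mm across in its lowest 4 mm). The nut rides up the pin 1.27 mm per radian as it is unscrewed (coarse 8 mm thread), 6.1 mm in all.
- vent_tip (a point): Top of the steel valve pin of the shrimp jar: flat button 14 mm across, on the valve's axis 68 mm above the lid (24 mm above the middle of the done-up nut). z points out of the lid along the valve's axis. It sinks as the pin is pressed.
- vent_nut (a joint): Turn of that nut, rad: 0 done up tight; grows anticlockwise seen from above the valve (right-handed about the outward axis); starts between 0 and 0.25; stops at 4.8, all the way up (about three quarters of a turn). Stiff thread, about 0.06 N m; it stays where it is left.
- vent_pin (a joint): How far that valve pin is pressed in, m: 0 out, at most about the height the nut has been raised (up to 6 mm). The spring takes 5 N to start and 8 N fully in; with the nut done up the pin is locked. The nut rides on the pin, so pushing down on a loosened nut also presses the pin.
- fish_jar: The other jar, not to be touched: same jar, stand and valve, but a blue lid and silvery dried fish. Origin as for shrimp_jar.
- other_nut (a joint): Turn of the lock nut on the blue-lidded jar, rad, as vent_nut. It stays done up.
- other_pin (a joint): How far the valve pin of the blue-lidded jar is pressed in, m. It stays out.
- scoop: Loose aluminium scoop with a black handle, 200 mm long, 35 mm high, lying beyond the jars. Bystander.
- mug: Loose orange mug, 80 mm across, 85 mm tall. Bystander; origin at its base.
- spice_tin: Loose yellow tin, 40 mm across, 85 mm tall, standing between the jars. Bystander; origin at its base.
- calculator: Loose grey calculator, 100 x 150 x 20 mm. Bystander.
- tape_roll: Loose roll of amber packing tape, 104 mm across, 48 mm tall, lying flat. Bystander.
- vac_pump: Loose white hand vacuum pump with a blue T handle, 240 mm long, 38 mm thick, lying. Bystander.
- sauce_jar: Loose amber jar with a red cap, 68 mm across, 100 mm tall. Bystander; origin at its base.

How it is judged:
By the outcome, as a careful person would: the job done as asked, in the order asked, and still so for the second after the job is handed in, with the robot touching nothing.
It also fails if it takes over 64 s, if anything falls off the work surface, if the arm or the gripper's body presses on something with over 40 N, if the wrist force passes 120 N, or if a joint passes its speed limit or range.

## Robot

A 6-joint arm with a two-finger parallel gripper is mounted at the origin on the work surface. World frame = base frame: x ahead of the robot, y to its left, z up, the work surface at z = 0. Lengths are in m, angles in rad, forces in N, time in s.
With the tool pointing down it reaches from about 0.3 to 0.95 m from the base axis. Payload 3.1 kg.
Tool frame: the origin (TCP) lies at the very end of the fingers, on their centre line; the grasp point (between the pads) lies 19 mm behind it (arm.tcp_to_grasp is the distance from the TCP to the grasp point, in m); z points along the fingers, y is the direction in which the jaws open and shut (so a half turn about z gives the same grasp; the last joint's range is limited). The gripper opens to 85 mm and grips with 20 to 120 N. Pads are 22 mm wide; open, the fingers measure 114 mm over their backs; the gripper's body (76 mm by 85 mm) begins 54 mm behind the grasp point. The pads swing forward as they close: fully open they stand 13 mm farther back than shut.
Start: joints at [1.128, 0.308, 1.634, -0, 1.2, -0.07], TCP at [0.228, 0.582, 0.231] pointing down, gripper open.
Joint ranges: [-3.06, 3.06], [-0.79, 1.96], [0.05, 2.63], [-1.19, 4.34], [0.05, 2.64], [-2.94, 2.94]. Speed limits (rad/s): [2.79, 2.79, 3.14, 3.14, 3.14, 3.14].

## Interface

Orientations are given as a unit quaternion [x, y, z, w].
In Python, from rig import arm, vision gives the robot as it stands.
- The arm moves only by the tool jog_arm, never from a script. Its argument "commands" is a list that holds one entry, the list of rows, each a list of 6 numbers: the shift along the world's x, y, z in mm, then the turn, a rotation vector about the world's x, y, z in rad. A call has 1 to 10 rows; each row is the pose to reach, as a shift and turn from the pose commanded when the call began; what a row does not reach only later rows make up. A row lasts 1/10 s, in which the tool goes at most 50 mm and 8.59 degrees, less where a joint would pass 70% of its speed; a pose out of reach is approached as far as the arm can. A call with a gripper value outside its range is refused whole. "hand" is the finger opening in mm, from 0 to 85.4, set as the call begins (left out, the last holds). The fingers move at their own pace and stop on an object; "squeeze" is the grip in N (left out, the last holds). Time passes only in rows, so rows that repeat a pose let the fingers close. It gives the time, the measured TCP pose, the force and the opening at its end, in the units of the state.
- arm.observe(): the state, without advancing time (a new reading comes with each control period).
- vision.read_camera(name): name is "scene" or "top" or "wrist"; returns (picture, depth): 480x640x3 uint8, red, green, blue; 480x640 float32, m along the optical axis (not along the pixel's ray), 0 where there is no reading.
- vision.camera_info(name): a dict with "vertical_fov" (degrees; the focal length in pixels is half the picture's height over the tangent of half this angle, whatever the lens; pixels are square), "cx", "cy" (the principal point, pixels), "eye" and "attitude" of the camera in the world. Camera axes: x right, y down, z forward; pixel columns grow to the right and rows downward; lengths in m; the calibration is good to about 2 mm. A picture is of the moment at which its call begins: read the wrist's pose just before it. camera_info takes no time and is no camera call; for the wrist camera it gives the pose at the moment of the call.
- arm.hand_in(): hands the job in, once; it reports no verdict.
The state is a dict: "time_s": time; "joints": joint angles; "joint_vel": joint speeds; "effort": joint torques, N m; "eef_pos": TCP position; "ee_rot": TCP orientation; "wrist_force": force on the tool from outside, world axes, zero at the start; "wrist_torque": the same for the moment, N m; "width": finger opening in m.
Only numpy, scipy, OpenCV 4.12 (cv2) and the standard library are available. Lean on these libraries where they do the work, as an engineer would, in place of code of your own. Each camera call takes 0.05 s, during which the arm holds its last target.

## Working session

There is one attempt and no reset: what is moved stays moved. The work goes in short steps, Python scripts to look and compute and a tool call to move; the robot and the scene stay as the last step left them, time stands still between calls to the robot, and variables do not carry over. Pictures are saved under pics/ and viewed, and the job is handed in when it is done.

Besides the shell and the picture viewer there is one more tool, called after ">>>" by a JSON object that holds its "api" and its "payload". jog_arm: Moves the arm, as the interface text tells. Its arguments: {"type":"object","properties":{"commands":{"type":"array","items":{"type":"array","items":{"type":"array","items":{"type":"number"}}}},"hand":{"type":"number"},"squeeze":{"type":"number"}},"required":["commands"]}

```bash
mkdir -p pics; ls
cat > h.py <<'E'
import numpy as np, cv2
from rig import arm, vision
from scipy.spatial.transform import Rotation as R
def save(n,p): cv2.imwrite('pics/'+n+'.png',cv2.cvtColor(p,cv2.COLOR_RGB2BGR))
E
python3 - <<'E'
from h import *
print(arm.observe())
for n in ['scene','top','wrist']:
    i=vision.camera_info(n); print(n,i)
    p,d=vision.read_camera(n); save(n+'0',p); np.savez('pics/'+n+'0.npz',p=p,d=d,eye=i['eye'],att=i['attitude'])
E
```

```text
pics
{'time_s': 0.0, 'joints': array([ 1.12832765e+00,  3.08982478e-01,  1.63521633e+00, -7.88926265e-06,
        1.19971782e+00, -6.96950242e-02]), 'joint_vel': array([ 0.0001573 , -0.00155943,  0.00090169, -0.00039818,  0.00134833,
       -0.00054032]), 'effort': array([ 1.69176339e-03, -4.15252769e+01, -2.76666194e+01, -7.69991721e-05,
        1.02464008e-02,  3.16335971e-06]), 'eef_pos': array([0.22728873, 0.58130394, 0.23004694]), 'ee_rot': array([ 1.85307983e-01,  9.82679806e-01, -1.12502790e-03, -2.90768227e-04]), 'wrist_force': array([ 0.40345187, -1.38275022, -1.00582548]), 'wrist_torque': array([-0.02135397, -0.01055154, -0.02654761]), 'width': 0.08542786377474675}
scene {'vertical_fov': 52.03095537120394, 'cx': 320.7040052380068, 'cy': 232.59323766635282, 'eye': array([1.05632157, 0.38160847, 1.08963995]), 'attitude': array([ 0.45658199,  0.83745879, -0.26508658, -0.14115513])}
top {'vertical_fov': 44.36499709423117, 'cx': 330.8724248434024, 'cy': 237.19821303425832, 'eye': array([3.54141653e-01, 1.11795425e-03, 1.58245461e+00]), 'attitude': array([-0.70075814,  0.71088835, -0.03643788,  0.04741368])}
wrist {'vertical_fov': 71.21868106779229, 'cx': 321.9687549446113, 'cy': 237.3162775552102, 'eye': array([0.16100185, 0.60708201, 0.37385905]), 'attitude': array([0.81750681, 0.55794467, 0.07963206, 0.11848665])}
```

View pics/scene0.png

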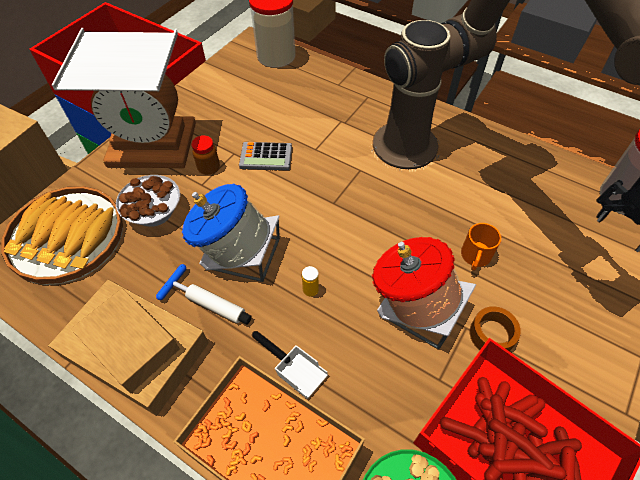

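View pics/top0.png

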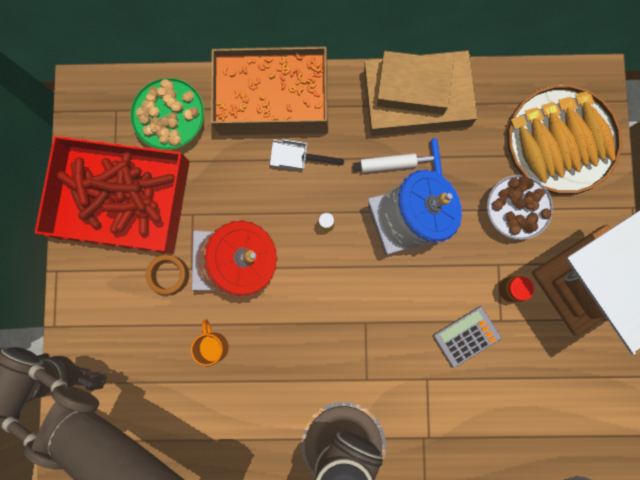

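View pics/wrist0.png

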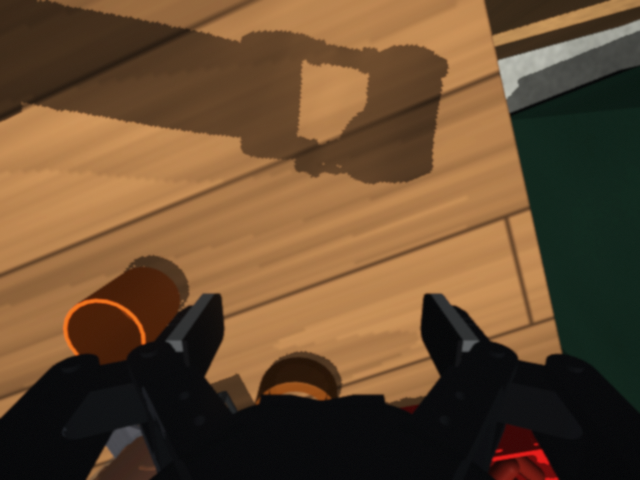

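The shrimp jar's red lid is at top (240,258), with its valve at about (249,257). In the scene view its valve is at about (404,250). The blue jar is well away at (430,208). Next I'll measure the lid plane and the valve.

```bash
cat >> h.py <<'E'
def cloud(name,d,eye,att):
    i=vision.camera_info(name); f=240/np.tan(np.radians(i['vertical_fov']/2))
    v,u=np.mgrid[:480,:640]
    c=np.stack([(u-i['cx'])/f*d,(v-i['cy'])/f*d,d],-1)
    return c@R.from_quat(att).as_matrix().T+eye
def plane(P):
    for _ in range(5):
        c=P.mean(0); n=np.linalg.svd(P-c,full_matrices=False)[2][2]
        n*=np.sign(n[2]); r=(P-c)@n
        P=P[abs(r)<max(2*np.median(abs(r)),.001)]
    return c,n,P
E
python3 - <<'E'
from h import *
for n,box in [('top',(195,210,285,305)),('scene',(365,230,465,305))]:
    z=np.load(f'pics/{n}0.npz'); X=cloud(n,z['d'],z['eye'],z['att'])
    hsv=cv2.cvtColor(z['p'],cv2.COLOR_RGB2HSV)
    m=((hsv[...,0]<6)|(hsv[...,0]>174))&(hsv[...,1]>200)&(hsv[...,2]>90)&(z['d']>0)
    b=np.zeros_like(m); b[box[1]:box[3],box[0]:box[2]]=1; m&=b
    m&=X[...,2]>.05
    c,nn,P=plane(X[m])
    pts=X[m]; q=(pts-c)@nn; pts=pts[abs(q)<.004]
    # circle in plane
    a=np.cross(nn,[0,1,0.]);a/=np.linalg.norm(a);bb=np.cross(nn,a)
    uv=np.c_[(pts-c)@a,(pts-c)@bb].astype(np.float32)
    (cx,cy),r=cv2.minEnclosingCircle(uv)
    C=c+cx*a+cy*bb
    print(n,'n',nn.round(3),np.degrees(np.arccos(nn[2])),'C',C.round(4),'r',r, len(pts))
    # valve points: near axis
    w=X-C; h=w@nn; rad=np.linalg.norm(w-h[...,None]*nn,axis=-1)
    k=(h>.03)&(h<.08)&(rad<.03)&(z['d']>0)
    H=h[k]; ax=(w-h[...,None]*nn)[k]
    for lo in (.03,.036,.052,.06): 
        s=(H>lo)&(H<lo+.016); print(lo,s.sum(),ax[s].mean(0).round(4) if s.any() else'')
    print('max h',H.max(), 'scale check table z', np.median(X[...,2][400:,200:300]))
    s=z['p'][box[1]:box[3],box[0]:box[2]]; save('crop_'+n,cv2.resize(s,None,fx=6,fy=6,interpolation=2))
E
```

```text
top n [-0.007 -0.498  0.867] 29.845298293867938 C [0.4785 0.239  0.1617] r 0.09217038005590439 2876
0.03 21 [-0.0021  0.0078  0.0044]
0.036 65 [-0.0029  0.0038  0.0021]
0.052 44 [-0.0012  0.0012  0.0007]
0.06 29 [-0.0012  0.0003  0.0002]
max h 0.07140136186110474 scale check table z -0.0003824994364525214
scene n [-0.    -0.495  0.869] 29.665414507966982 C [0.4822 0.2391 0.1619] r 0.09319347888231277 3103
0.03 49 [0.0039 0.0043 0.0025]
0.036 103 [0.0028 0.0023 0.0013]
0.052 59 [-0.0001  0.0007  0.0004]
0.06 33 [-0.0005 -0.0004 -0.0002]
max h 0.06862131703361765 scale check table z 0.07509105748401279
```

Both views agree. The lid centre is about (0.480, 0.239, 0.1615), the tilt is 29.8°, the axis is about (0,-0.5,0.866), the lid radius is 92 mm (91 expected) and the tip height is 69–71 mm (68 expected). Next I'll lift and move to a tilted hover on the axis.

>>> {"api": "jog_arm", "payload": {"commands": [[[0, 0, 45, 0, 0, 0], [20, -20, 90, 0, 0, 0], [50, -60, 115, 0.1, 0, 0], [252, -422, 100, 0.5236, 0, 0], [252, -422, 100, 0.5236, 0, 0], [252, -422, 100, 0.5236, 0, 0], [252, -422, 100, 0.5236, 0, 0], [252, -422, 100, 0.5236, 0, 0], [252, -422, 100, 0.5236, 0, 0], [252, -422, 90, 0.5236, 0, 0]]], "hand": 85}}

```text
time_s: 1.15
eef_pos: [0.4389, 0.2319, 0.3302]
ee_rot: [0.179, 0.949, 0.255, -0.047]
wrist_force: [0.8, -0.1, 1.1]
width: 0.0851
```

>>> {"api": "jog_arm", "payload": {"commands": [[[0, 0, 0, 0, 0, 0], [0, 0, 0, 0, 0, 0]]]}}

```text
time_s: 1.35
eef_pos: [0.4386, 0.2328, 0.3292]
ee_rot: [0.181, 0.949, 0.254, -0.048]
wrist_force: [0.0, 0.2, 0.4]
width: 0.085
```

Run:
```python
from h import *
o=arm.observe(); print(o); print(R.from_quat(o['ee_rot']).as_matrix().round(3))
i=vision.camera_info('wrist'); p,d=vision.read_camera('wrist'); save('wrist1',p); np.savez('pics/wrist1.npz',p=p,d=d,eye=i['eye'],att=i['attitude'])
```

```text
{'time_s': 1.35, 'joints': array([ 0.06951491, -0.10375632,  1.97300399,  0.54804889,  1.27857175,
       -1.28800145]), 'joint_vel': array([ 0.0560002 , -0.0144626 ,  0.00850257,  0.00523639,  0.00436931,
        0.00236149]), 'effort': array([-1.12743203e+00, -2.36829525e+01, -2.89440000e+01,  1.82361111e+00,
        1.15886866e-01, -1.86727673e-02]), 'eef_pos': array([0.43855893, 0.23283603, 0.32915436]), 'ee_rot': array([ 0.18078281,  0.94883282,  0.25435997, -0.04832037]), 'wrist_force': array([0.04424454, 0.1896467 , 0.40105701]), 'wrist_torque': array([-0.27676124,  0.00225123,  0.00842381]), 'width': 0.08503364948871225}
[[-0.93   0.368  0.   ]
 [ 0.318  0.805  0.5  ]
 [ 0.184  0.465 -0.866]]
```

View pics/wrist1.png

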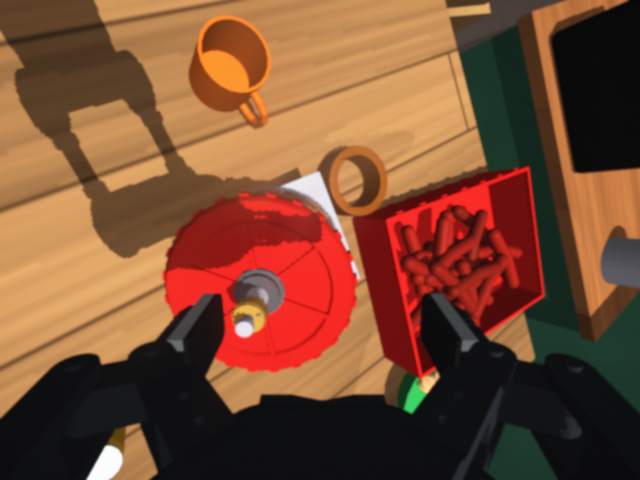

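The wrist view shows the red lid, the grey collar at (258,292), the brass nut at (250,318) and the white pin top at (244,328). I'll measure the valve here.

```bash
cat > m.py <<'E'
from h import *
import sys
def meas(z):
    X=cloud('wrist',z['d'],z['eye'],z['att'])
    hsv=cv2.cvtColor(z['p'],cv2.COLOR_RGB2HSV)
    m=((hsv[...,0]<6)|(hsv[...,0]>174))&(hsv[...,1]>180)&(z['d']>0)
    C0=np.array([.48,.239,.1615]); n0=np.array([0,-.5,.866])
    m&=(abs((X-C0)@n0)<.015)&(np.linalg.norm(X-C0,axis=-1)<.11)
    c,n,P=plane(X[m]); print('plane n',n.round(4),'off vs C0(mm)',((c-C0)@n)*1e3,len(P))
    w=X-C0; w=w-((c-C0)@n)*n; h=w@n; lat=w-h[...,None]*n; rad=np.linalg.norm(lat,axis=-1)
    k=(rad<.03)&(z['d']>0)
    for lo,hi in ((.009,.011),(.034,.054),(.056,.064),(.066,.072)):
        s=k&(h>lo)&(h<hi)
        if s.any():
            v,u=np.nonzero(s); print(lo,hi,s.sum(),'lat',lat[s].mean(0).round(4),'h',h[s].mean().round(4),'px',u.mean().round(1),v.mean().round(1))
    # dead-on: pin top pixel centroid by brightness, ray onto plane h=.068
    s=k&(h>.062)&(h<.076)&(hsv[...,1]<60)
    v,u=np.nonzero(s); i=vision.camera_info('wrist'); f=240/np.tan(np.radians(i['vertical_fov']/2))
    if len(u):
        (uc,vc),r=cv2.minEnclosingCircle(np.c_[u,v].astype(np.float32))
        d=R.from_quat(z['att']).apply([(uc-i['cx'])/f,(vc-i['cy'])/f,1]); 
        T0=c+.068*n; t=((T0-z['eye'])@n)/(d@n); T=z['eye']+t*d
        print('tip px',uc,vc,r,'r mm',r/f*t*1e3,'tip',T.round(4),'-> base lat C',(T-.068*n).round(4))
meas(np.load(sys.argv[1]))
E
python3 m.py pics/wrist1.npz
```

```text
plane n [-0.0056 -0.5001  0.8659] off vs C0(mm) 2.8432350000552957 20484
0.009 0.011 181 lat [-0.0068  0.0018  0.001 ] h 0.0095 px 257.8 288.9
0.034 0.054 801 lat [-0.0048  0.002   0.0011] h 0.0484 px 250.1 311.6
0.056 0.064 50 lat [-0.0042  0.0019  0.001 ] h 0.0618 px 246.6 321.0
0.066 0.072 168 lat [-0.0011 -0.0015 -0.0009] h 0.0668 px 242.3 329.5
tip px 243.89215087890625 327.3235168457031 8.928951263427734 r mm 6.677413527396707 tip [0.4767 0.2042 0.2232] -> base lat C [0.4771 0.2382 0.1643]
```

>>> {"api": "jog_arm", "payload": {"commands": [[[39, -75, -27, 0, 0.75, -1.299], [39, -75, -27, 0, 0.75, -1.299], [39, -75, -27, 0, 0.75, -1.299], [39, -75, -27, 0, 0.75, -1.299], [39, -75, -27, 0, 0.75, -1.299], [39, -75, -27, 0, 0.75, -1.299], [39, -75, -27, 0, 0.75, -1.299], [39, -75, -27, 0, 0.75, -1.299], [39, -75, -27, 0, 0.75, -1.299], [39, -75, -27, 0, 0.75, -1.299]]]}}

```text
time_s: 2.4
eef_pos: [0.476, 0.1613, 0.3027]
ee_rot: [0.779, 0.572, 0.152, -0.209]
wrist_force: [0.2, 0.0, -0.5]
width: 0.0848
```

>>> {"api": "jog_arm", "payload": {"commands": [[[0, 0, 0, 0, 0.75, -1.299], [0, 0, 0, 0, 0.75, -1.299], [0, 0, 0, 0, 0.75, -1.299], [0, 0, 0, 0, 0.75, -1.299], [0, 0, 0, 0, 0.75, -1.299], [0, 0, 0, 0, 0.75, -1.299], [0, 0, 0, 0, 0.75, -1.299], [0, 0, 0, 0, 0.75, -1.299], [0, 0, 0, 0, 0.75, -1.299], [0, 0, 0, 0, 0.75, -1.299]]]}}

```text
time_s: 3.4
eef_pos: [0.476, 0.1613, 0.3027]
ee_rot: [0.959, -0.112, -0.031, -0.257]
wrist_force: [-0.5, -0.5, 0.3]
width: 0.0854
```

Run:
```python
from h import *
o=arm.observe(); print(o['time_s'],o['joints'],o['eef_pos']); print(R.from_quat(o['ee_rot']).as_matrix().round(3))
```

```text
3.4 [-0.08594285 -0.01163274  1.94049942  0.54236957  1.30651743  1.54807755] [0.47596863 0.16133321 0.30272966]
[[ 0.973 -0.232 -0.002]
 [-0.2   -0.843  0.5  ]
 [-0.118 -0.486 -0.866]]
```

>>> {"api": "jog_arm", "payload": {"commands": [[[0, 0, 0, 0, 0.6, -1.039], [0, 0, 0, 0, 0.6, -1.039], [0, 0, 0, 0, 0.6, -1.039], [0, 0, 0, 0, 0.6, -1.039], [0, 0, 0, 0, 0.6, -1.039], [0, 0, 0, 0, 0.6, -1.039], [0, 0, 0, 0, 0.6, -1.039], [0, 0, 0, 0, 0.6, -1.039], [0, 0, 0, 0, 0.6, -1.039], [0, 0, 0, 0, 0.6, -1.039]]]}}

```text
time_s: 4.4
eef_pos: [0.4764, 0.1605, 0.3027]
ee_rot: [0.731, -0.631, -0.17, -0.195]
wrist_force: [-0.3, 0.7, 0.5]
width: 0.0846
```

```bash
python3 - <<'E'
from h import *
o=arm.observe(); print(o['time_s'],o['joints'],o['eef_pos']); print(R.from_quat(o['ee_rot']).as_matrix().round(3))
i=vision.camera_info('wrist'); p,d=vision.read_camera('wrist'); save('wrist2',p); np.savez('pics/wrist2.npz',p=p,d=d,eye=i['eye'],att=i['attitude'])
E
python3 m.py pics/wrist2.npz
```

```text
4.4 [-0.08758375 -0.0112412   1.94010541  0.54223514  1.30657532  2.73819692] [0.47639357 0.16050494 0.30271543]
[[ 0.145 -0.989 -0.001]
 [-0.857 -0.126  0.5  ]
 [-0.495 -0.071 -0.866]]
plane n [-0.006  -0.4988  0.8667] off vs C0(mm) 2.688665179856494 25852
0.009 0.011 201 lat [ 0.0016 -0.0085 -0.0049] h 0.0095 px 318.6 207.7
0.034 0.054 710 lat [ 0.0005 -0.0044 -0.0025] h 0.0496 px 319.0 224.2
0.056 0.064 22 lat [ 0.001  -0.0061 -0.0035] h 0.0621 px 318.7 225.7
0.066 0.072 205 lat [-0.     -0.0015 -0.0009] h 0.0667 px 319.1 234.4
tip px 319.52984619140625 233.94775390625 9.067839622497559 r mm 6.601067401101313 tip [0.4793 0.2016 0.2215] -> base lat C [0.4797 0.2355 0.1626]
```

View pics/wrist2.png

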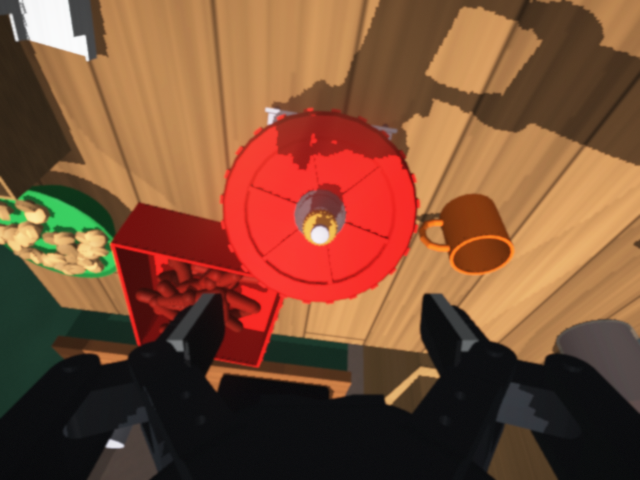

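The pin top is at (319,234) and the jaws straddle it with a wide margin. The two wrist estimates average to a tip near (0.478, 0.2035, 0.2215), which matches the top and scene views to 2–3 mm. I'll go down along the axis with the jaws open.

>>> {"api": "jog_arm", "payload": {"commands": [[[2, -3, -2, 0, 0, 0], [2, 10, -24, 0, 0, 0], [2, 23, -47, 0, 0, 0], [2, 36, -69, 0, 0, 0], [2, 48, -90, 0, 0, 0], [2, 58, -107, 0, 0, 0], [2, 66, -121, 0, 0, 0], [2, 66, -121, 0, 0, 0], [2, 66, -121, 0, 0, 0]]], "hand": 80}}

```text
time_s: 5.35
eef_pos: [0.4791, 0.2249, 0.1816]
ee_rot: [0.729, -0.633, -0.17, -0.195]
wrist_force: [0.8, 0.6, 0.9]
width: 0.08
```

Run:
```python
from h import *
o=arm.observe(); print(o['time_s'],o['joints'],o['eef_pos'],o['wrist_force'],o['width'])
for n in['wrist','scene']:
    p,d=vision.read_camera(n); 
    if n=='scene': p=cv2.resize(p[190:340,330:530],None,fx=4,fy=4,interpolation=2)
    save(n+'3',p)
```

```text
5.35 [0.04735042 0.1532465  2.03412442 0.62435507 1.02443873 2.69725661] [0.47913942 0.22491398 0.18155868] [0.83876221 0.60734278 0.90315321] 0.07997911562342966
```

View pics/wrist3.png

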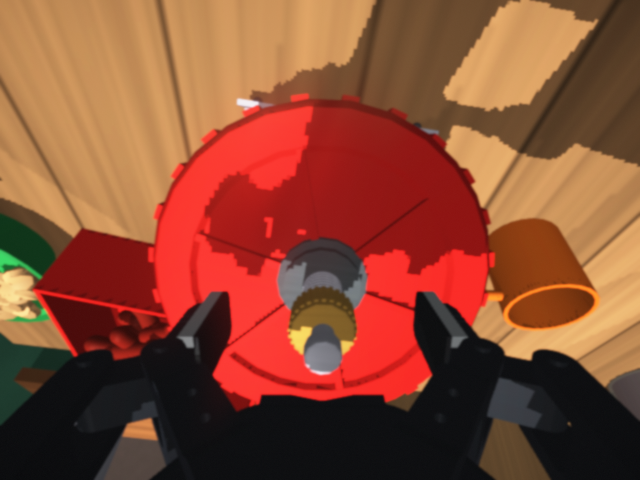

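View pics/scene3.png

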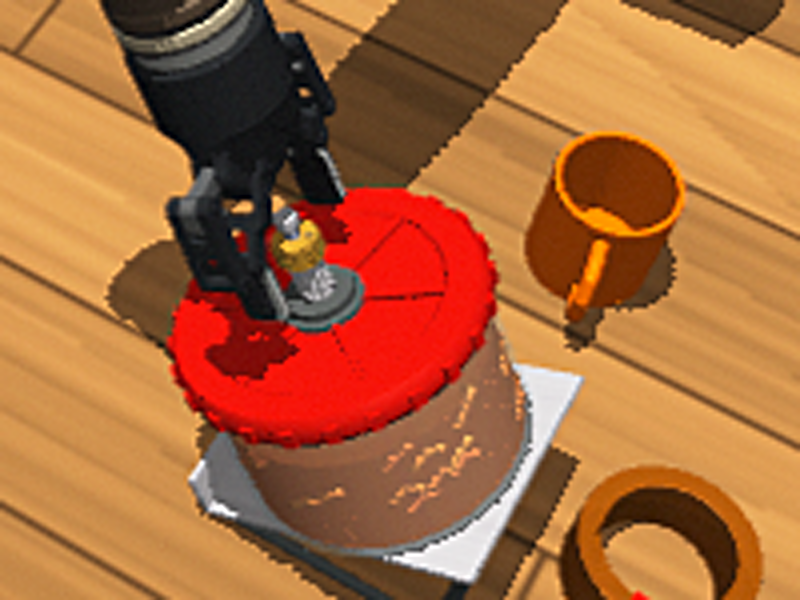

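The nut sits midway between the fingertips: nut x≈322, tips at 228 and 416. I'll close on it gently.

>>> {"api": "jog_arm", "payload": {"commands": [[[0, 0, 0, 0, 0, 0], [0, 0, 0, 0, 0, 0], [0, 0, 0, 0, 0, 0], [0, 0, 0, 0, 0, 0], [0, 0, 0, 0, 0, 0], [0, 0, 0, 0, 0, 0], [0, 0, 0, 0, 0, 0], [0, 0, 0, 0, 0, 0]]], "hand": 15, "squeeze": 35}}

```text
time_s: 6.25
eef_pos: [0.479, 0.2249, 0.1817]
ee_rot: [0.729, -0.634, -0.17, -0.195]
wrist_force: [-2.5, -3.3, 4.4]
width: 0.0251
```

Run:
```python
from h import *
o=arm.observe(); print(o['time_s'],o['joints'],o['eef_pos'],o['wrist_force'],o['wrist_torque'],o['width'])
for n in['wrist']:
    p,d=vision.read_camera(n); save(n+'4',p)
```

```text
6.25 [0.04730528 0.15255581 2.03453817 0.62441215 1.02453476 2.69781129] [0.47896508 0.22490545 0.18173647] [-2.45134494 -3.32196155  4.35077831] [-0.34112283  0.37588787  0.21398079] 0.025089869116401108
```

View pics/wrist4.png

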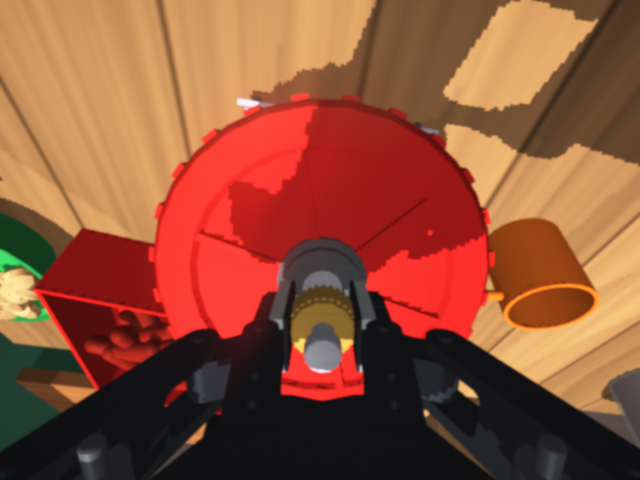

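Gripped at 25.1 mm with only a few newtons on the wrist. I'll unscrew anticlockwise by 1.4 rad, rising with the thread.

>>> {"api": "jog_arm", "payload": {"commands": [[[0, -0.1, 0.2, 0, -0.07, 0.121], [0, -0.2, 0.4, 0, -0.14, 0.242], [0, -0.4, 0.6, 0, -0.21, 0.364], [0, -0.5, 0.8, 0, -0.28, 0.485], [0, -0.6, 1.0, 0, -0.35, 0.606], [0, -0.7, 1.2, 0, -0.42, 0.727], [0, -0.8, 1.4, 0, -0.49, 0.849], [0, -0.9, 1.6, 0, -0.56, 0.97], [0, -1.0, 1.8, 0, -0.63, 1.091], [0, -1.1, 2.0, 0, -0.7, 1.212]]]}}

```text
time_s: 7.3
eef_pos: [0.4795, 0.2244, 0.1839]
ee_rot: [0.966, -0.013, -0.003, -0.259]
wrist_force: [-0.9, -0.4, 3.7]
width: 0.0251
```

Run:
```python
from h import *
o=arm.observe(); print(o['time_s'],o['joints'],o['eef_pos'],o['wrist_force'],o['wrist_torque'],o['width'])
for n in['wrist']:
    p,d=vision.read_camera(n); save(n+'5',p)
```

```text
7.3 [0.04551223 0.14951093 2.03322702 0.62428649 1.02795398 1.29379821] [0.47951912 0.22435437 0.18391793] [-0.88489594 -0.35433678  3.67949197] [-0.1069298   0.16647596  0.01850273] 0.02505955557913583
```

View pics/wrist5.png

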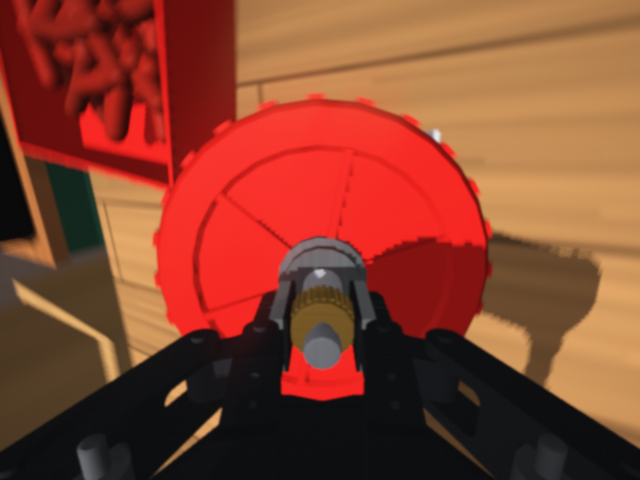

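The grip holds, and the nut has risen towards the pin top at (322,345). I'll continue.

>>> {"api": "jog_arm", "payload": {"commands": [[[0, -0.1, 0.2, 0, -0.07, 0.121], [0, -0.2, 0.3, 0, -0.14, 0.242], [0, -0.3, 0.5, 0, -0.21, 0.364], [0, -0.4, 0.6, 0, -0.28, 0.485], [0, -0.5, 0.8, 0, -0.35, 0.606], [0, -0.6, 0.9, 0, -0.42, 0.727], [0, -0.7, 1.1, 0, -0.49, 0.849], [0, -0.8, 1.3, 0, -0.56, 0.97], [0, -0.8, 1.4, 0, -0.63, 1.091], [0, -0.9, 1.6, 0, -0.7, 1.212]]]}}

```text
time_s: 8.35
eef_pos: [0.479, 0.2241, 0.1858]
ee_rot: [0.747, 0.611, 0.165, -0.201]
wrist_force: [-2.3, 1.3, 3.8]
width: 0.0248
```

>>> {"api": "jog_arm", "payload": {"commands": [[[0, -0.1, 0.2, 0, -0.07, 0.121], [0, -0.2, 0.3, 0, -0.14, 0.242], [0, -0.3, 0.5, 0, -0.21, 0.364], [0, -0.4, 0.6, 0, -0.28, 0.485], [0, -0.5, 0.8, 0, -0.35, 0.606], [0, -0.6, 0.9, 0, -0.42, 0.727], [0, -0.7, 1.1, 0, -0.49, 0.849], [0, -0.8, 1.3, 0, -0.56, 0.97], [0, -0.8, 1.4, 0, -0.63, 1.091], [0, -0.9, 1.6, 0, -0.7, 1.212]]]}}

```text
time_s: 9.35
eef_pos: [0.4782, 0.2229, 0.1871]
ee_rot: [0.178, 0.949, 0.255, -0.049]
wrist_force: [-2.7, -0.9, 5.3]
width: 0.025
```

Run:
```python
from h import *
o=arm.observe(); print(o['time_s'],o['joints'],o['eef_pos'],o['wrist_force'],o['wrist_torque'],o['width'])
```

```text
9.35 [ 0.04200824  0.14400055  2.03235616  0.62137419  1.03822257 -1.50137072] [0.47819304 0.2229132  0.18708032] [-2.74029677 -0.87401761  5.26696191] [0.08577708 0.4836298  0.2103303 ] 0.025034735796999337
```

>>> {"api": "jog_arm", "payload": {"commands": [[[0, -0.3, 0.5, 0, -0.07, 0.121], [0, -0.4, 0.7, 0, -0.14, 0.242], [0, -0.5, 0.9, 0, -0.21, 0.364], [0, -0.6, 1.1, 0, -0.28, 0.485], [0, -0.6, 1.1, 0, -0.32, 0.554], [0, -0.6, 1.1, 0, -0.35, 0.606], [0, -0.6, 1.1, 0, -0.38, 0.658], [0, -0.6, 1.1, 0, -0.4, 0.693]]]}}

```text
time_s: 10.15
eef_pos: [0.4797, 0.2226, 0.188]
ee_rot: [-0.202, 0.944, 0.254, 0.055]
wrist_force: [0.6, 3.0, 0.7]
width: 0.0246
```

Run:
```python
from h import *
o=arm.observe(); print(o['time_s'],o['joints'],o['eef_pos'],o['wrist_force'],o['wrist_torque'],o['width'])
i=vision.camera_info('wrist'); p,d=vision.read_camera('wrist'); save('wrist6',p); np.savez('pics/wrist6.npz',p=p,d=d,eye=i['eye'],att=i['attitude'])
```

```text
10.15 [ 0.04089402  0.14335264  2.03119944  0.62256251  1.03685088 -2.29506683] [0.47973334 0.22256823 0.18797129] [0.64733899 3.00895782 0.73955652] [ 0.1485813   0.26473706 -0.51194768] 0.0246334089055882
```

View pics/wrist6.png

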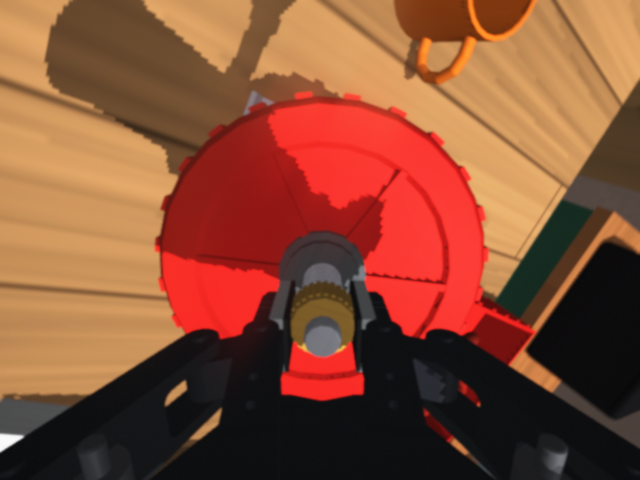

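The torque about the valve axis jumped from about 0.06 to 0.57 N·m, so the nut is on its upper stop. In the image it's just below the pin top. I'll open and retreat along the axis.

>>> {"api": "jog_arm", "payload": {"commands": [[[0, 0, 0, 0, 0, 0], [0, 0, 0, 0, 0, 0], [0, 0, 0, 0, 0, 0], [0, 0, 0, 0, 0, 0], [0, -12, 21, 0, 0, 0], [0, -30, 52, 0, 0, 0], [0, -48, 83, 0, 0, 0], [0, -55, 95, 0, 0, 0], [0, -55, 95, 0, 0, 0]]], "hand": 85}}

```text
time_s: 11.1
eef_pos: [0.4808, 0.1657, 0.2849]
ee_rot: [-0.204, 0.944, 0.252, 0.057]
wrist_force: [0.2, 0.5, -0.3]
width: 0.0852
```

```bash
python3 - <<'E'
from h import *
o=arm.observe(); print(o['time_s'],o['joints'],o['eef_pos'],o['wrist_force'],o['width']);print(R.from_quat(o['ee_rot']).as_matrix().round(3))
i=vision.camera_info('wrist'); p,d=vision.read_camera('wrist'); save('wrist7',p); np.savez('pics/wrist7.npz',p=p,d=d,eye=i['eye'],att=i['attitude'])
E
python3 m.py pics/wrist7.npz
```

```text
11.1 [-0.07601163  0.01149274  1.95463417  0.55081832  1.26304237 -2.26694098] [0.48077821 0.1657364  0.28492022] [ 0.17851699  0.4824565  -0.25755937] 0.08517459942033408
[[-0.91  -0.414  0.005]
 [-0.357  0.789  0.5  ]
 [-0.211  0.453 -0.866]]
plane n [-0.0052 -0.4992  0.8665] off vs C0(mm) 2.774784539857045 28593
0.009 0.011 234 lat [-0.0072 -0.0049 -0.0028] h 0.0095 px 322.5 215.4
0.034 0.054 151 lat [-0.0086 -0.0049 -0.0029] h 0.0491 px 323.3 225.7
0.056 0.064 608 lat [-0.0017 -0.0023 -0.0014] h 0.0573 px 323.1 238.8
0.066 0.072 235 lat [-0.0005 -0.0017 -0.001 ] h 0.0668 px 323.5 244.8
tip px 323.3571472167969 243.92857360839844 10.063673973083496 r mm 6.821495369692418 tip [0.4782 0.2016 0.2216] -> base lat C [0.4786 0.2355 0.1627]
```

View pics/wrist7.png

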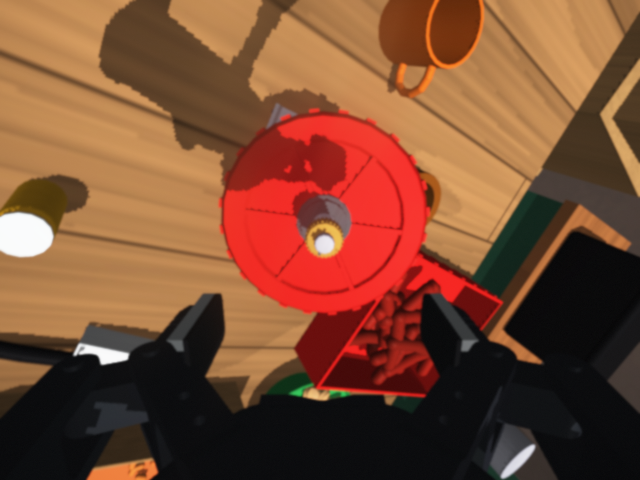

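The nut top is now at h≈57.3 mm, against 52 mm when done up (58.1 expected), so the nut is fully up. The pin is centred at (323,244). I'll shut the fingers and move to about 15 mm above the pin.

>>> {"api": "jog_arm", "payload": {"commands": [[[-3, 0, 0, 0, 0, 0], [-3, 0, 0, 0, 0, 0], [-3, 0, 0, 0, 0, 0], [-3, 0, 0, 0, 0, 0], [-3, 0, 0, 0, 0, 0], [-3, 0, 0, 0, 0, 0], [-3, 10, -17, 0, 0, 0], [-3, 20, -35, 0, 0, 0], [-3, 29, -50, 0, 0, 0], [-3, 29, -50, 0, 0, 0]]], "hand": 0}}

```text
time_s: 12.15
eef_pos: [0.4741, 0.196, 0.2307]
ee_rot: [-0.205, 0.944, 0.254, 0.052]
wrist_force: [-0.2, 0.3, -0.2]
width: -0.0001
```

Run:
```python
from h import *
o=arm.observe(); print(o['time_s'],o['eef_pos'],o['wrist_force'],o['width']);print(R.from_quat(o['ee_rot']).as_matrix().round(3))
for n in['wrist','scene']:
    p,d=vision.read_camera(n); 
    if n=='scene': p=cv2.resize(p[200:300,350:480],None,fx=6,fy=6,interpolation=2)
    save(n+'8',p)
```

```text
12.15 [0.47414427 0.19604081 0.23071717] [-0.20318042  0.2827991  -0.19898875] -6.448906103760655e-05
[[-0.911 -0.413 -0.005]
 [-0.36   0.788  0.5  ]
 [-0.202  0.457 -0.866]]
```

View pics/wrist8.png

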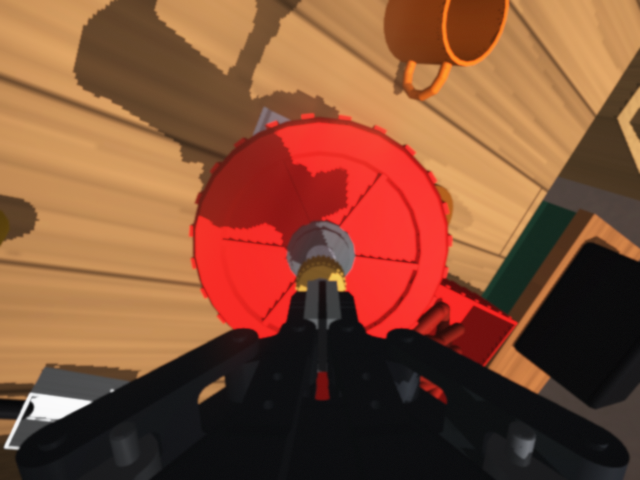

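View pics/scene8.png

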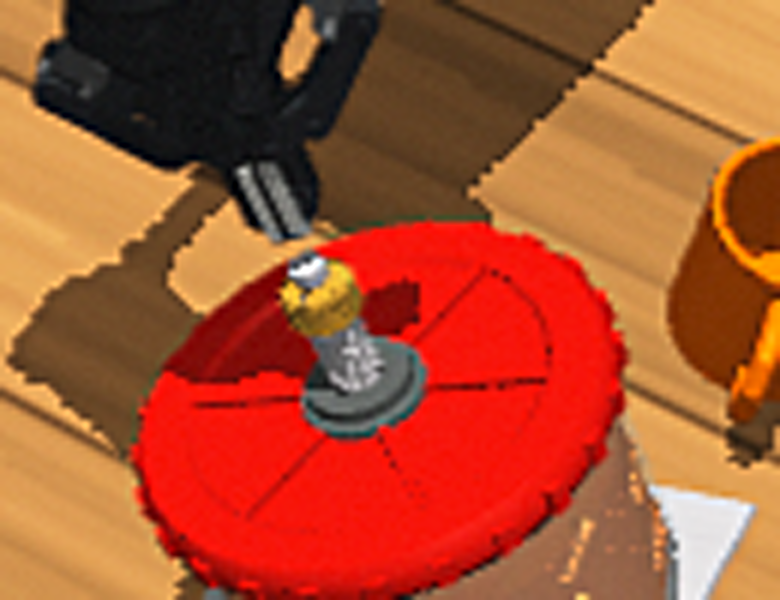

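The fingertips are shut about 10 mm above the pin, and 3–4 mm off in x by the measured pose. I'll correct that and creep down at 1 mm per row.

>>> {"api": "jog_arm", "payload": {"commands": [[[3.5, 1, 0.5, 0, 0, 0], [3.5, 1, 0.5, 0, 0, 0], [3.5, 1.5, -0.4, 0, 0, 0], [3.5, 2, -1.2, 0, 0, 0], [3.5, 2.5, -2.1, 0, 0, 0], [3.5, 3, -3, 0, 0, 0], [3.5, 3.5, -3.8, 0, 0, 0], [3.5, 4, -4.7, 0, 0, 0], [3.5, 4, -4.7, 0, 0, 0]]]}}

```text
time_s: 13.15
eef_pos: [0.4794, 0.1995, 0.228]
ee_rot: [-0.204, 0.944, 0.253, 0.054]
wrist_force: [-0.1, -0.0, 0.1]
width: -0.0003
```

>>> {"api": "jog_arm", "payload": {"commands": [[[0, 0.3, -0.4, 0, 0, 0], [0, 0.5, -0.9, 0, 0, 0], [0, 0.8, -1.3, 0, 0, 0], [0, 1, -1.7, 0, 0, 0], [0, 1, -1.7, 0, 0, 0]]]}}

```text
time_s: 13.65
eef_pos: [0.4796, 0.2005, 0.2265]
ee_rot: [-0.204, 0.944, 0.253, 0.055]
wrist_force: [0.4, 1.0, -0.8]
width: -0.0
```

>>> {"api": "jog_arm", "payload": {"commands": [[[0, 0.3, -0.4, 0, 0, 0], [0, 0.5, -0.9, 0, 0, 0], [0, 0.8, -1.3, 0, 0, 0], [0, 1, -1.7, 0, 0, 0], [0, 1, -1.7, 0, 0, 0]]]}}

```text
time_s: 14.15
eef_pos: [0.4796, 0.2015, 0.2248]
ee_rot: [-0.204, 0.944, 0.253, 0.055]
wrist_force: [-0.3, -0.3, -0.2]
width: -0.0004
```

>>> {"api": "jog_arm", "payload": {"commands": [[[-0.5, 0.3, -0.4, 0, 0, 0], [-1, 0.5, -0.9, 0, 0, 0], [-1, 0.8, -1.3, 0, 0, 0], [-1, 1, -1.7, 0, 0, 0], [-1, 1, -1.7, 0, 0, 0]]]}}

```text
time_s: 14.65
eef_pos: [0.4786, 0.2025, 0.2231]
ee_rot: [-0.204, 0.944, 0.253, 0.055]
wrist_force: [1.0, -0.4, 0.5]
width: 0.0003
```

>>> {"api": "jog_arm", "payload": {"commands": [[[0, 0.3, -0.4, 0, 0, 0], [0, 0.5, -0.9, 0, 0, 0], [0, 0.8, -1.3, 0, 0, 0], [0, 1, -1.7, 0, 0, 0], [0, 1, -1.7, 0, 0, 0]]]}}

```text
time_s: 15.15
eef_pos: [0.4785, 0.2035, 0.2213]
ee_rot: [-0.204, 0.944, 0.253, 0.055]
wrist_force: [-0.4, -0.1, 1.0]
width: -0.0001
```

>>> {"api": "jog_arm", "payload": {"commands": [[[0, 0.3, -0.4, 0, 0, 0], [0, 0.5, -0.9, 0, 0, 0], [0, 0.5, -0.9, 0, 0, 0]]]}}

```text
time_s: 15.45
eef_pos: [0.4786, 0.204, 0.2204]
ee_rot: [-0.204, 0.944, 0.253, 0.055]
wrist_force: [0.7, -0.7, 0.3]
width: -0.0002
```

>>> {"api": "jog_arm", "payload": {"commands": [[[0, 0.3, -0.4, 0, 0, 0], [0, 0.5, -0.9, 0, 0, 0], [0, 0.5, -0.9, 0, 0, 0]]]}}

```text
time_s: 15.75
eef_pos: [0.4787, 0.2043, 0.2201]
ee_rot: [-0.205, 0.944, 0.253, 0.055]
wrist_force: [-1.9, -1.6, 2.5]
width: 0.0001
```

Run:
```python
from h import *
p,d=vision.read_camera('scene'); save('scene9',cv2.resize(p[200:300,350:480],None,fx=6,fy=6,interpolation=2))
```

```text
(no output)
```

View pics/scene9.png

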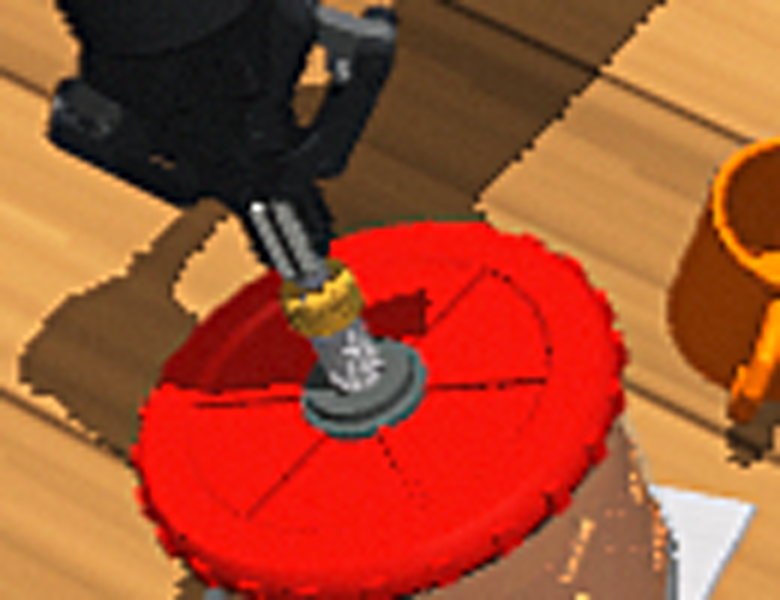

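Contact came at TCP z≈0.220 with about 3 N along the axis, and the scene view shows the fingertips centred on the pin at about (310,285). I'll press in slowly.

>>> {"api": "jog_arm", "payload": {"commands": [[[0, 0.3, -0.4, 0, 0, 0], [0, 0.5, -0.9, 0, 0, 0], [0, 0.8, -1.3, 0, 0, 0], [0, 1, -1.7, 0, 0, 0], [0, 1.3, -2.2, 0, 0, 0], [0, 1.5, -2.6, 0, 0, 0]]]}}

```text
time_s: 16.4
eef_pos: [0.4787, 0.206, 0.2172]
ee_rot: [-0.204, 0.944, 0.253, 0.055]
wrist_force: [-2.1, -3.2, 5.3]
width: 0.0003
```

>>> {"api": "jog_arm", "payload": {"commands": [[[0, 0.3, -0.4, 0, 0, 0], [0, 0.5, -0.9, 0, 0, 0], [0, 0.8, -1.3, 0, 0, 0], [0, 1, -1.7, 0, 0, 0], [0, 1, -1.7, 0, 0, 0]]]}}

```text
time_s: 16.9
eef_pos: [0.4788, 0.2069, 0.2156]
ee_rot: [-0.205, 0.944, 0.253, 0.055]
wrist_force: [-2.6, -3.9, 5.2]
width: 0.0
```

>>> {"api": "jog_arm", "payload": {"commands": [[[0, 0.3, -0.4, 0, 0, 0], [0, 0.5, -0.9, 0, 0, 0], [0, 0.5, -0.9, 0, 0, 0]]]}}

```text
time_s: 17.2
eef_pos: [0.4788, 0.2074, 0.2147]
ee_rot: [-0.205, 0.944, 0.253, 0.055]
wrist_force: [-1.8, -4.9, 7.2]
width: -0.0001
```

The axial force is about 8.7 N after about 6.3 mm of travel, so it's at or near the bottom. I'll add a small nudge to confirm the stop.

>>> {"api": "jog_arm", "payload": {"commands": [[[0, 0.3, -0.4, 0, 0, 0], [0, 0.3, -0.4, 0, 0, 0]]]}}

```text
time_s: 17.4
eef_pos: [0.4788, 0.2076, 0.2145]
ee_rot: [-0.205, 0.944, 0.253, 0.055]
wrist_force: [-3.2, -5.4, 6.3]
width: 0.0001
```

>>> {"api": "jog_arm", "payload": {"commands": [[[0, 0.3, -0.4, 0, 0, 0], [0, 0.3, -0.4, 0, 0, 0]]]}}

```text
time_s: 17.6
eef_pos: [0.4788, 0.2076, 0.2144]
ee_rot: [-0.205, 0.944, 0.253, 0.055]
wrist_force: [-3.4, -6.5, 9.5]
width: -0.0002
```

Position stalled (0.1 mm gained for 0.5 mm commanded) and the axial force rose to about 11.5 N. The pin is fully in, so I'll hold for about 3 s.

>>> {"api": "jog_arm", "payload": {"commands": [[[0, 0.1, -0.2, 0, 0, 0], [0, 0.1, -0.2, 0, 0, 0], [0, 0.1, -0.2, 0, 0, 0], [0, 0.1, -0.2, 0, 0, 0], [0, 0.1, -0.2, 0, 0, 0], [0, 0.1, -0.2, 0, 0, 0], [0, 0.1, -0.2, 0, 0, 0], [0, 0.1, -0.2, 0, 0, 0], [0, 0.1, -0.2, 0, 0, 0], [0, 0.1, -0.2, 0, 0, 0]]]}}

```text
time_s: 18.6
eef_pos: [0.4788, 0.2076, 0.2144]
ee_rot: [-0.205, 0.944, 0.253, 0.055]
wrist_force: [-2.8, -7.2, 10.5]
width: 0.0003
```

Run:
```python
from h import *
p,d=vision.read_camera('scene'); save('scene10',cv2.resize(p[200:300,350:480],None,fx=6,fy=6,interpolation=2))
```

>>> {"api": "jog_arm", "payload": {"commands": [[[0, 0, 0, 0, 0, 0], [0, 0, 0, 0, 0, 0], [0, 0, 0, 0, 0, 0], [0, 0, 0, 0, 0, 0], [0, 0, 0, 0, 0, 0], [0, 0, 0, 0, 0, 0], [0, 0, 0, 0, 0, 0], [0, 0, 0, 0, 0, 0], [0, 0, 0, 0, 0, 0], [0, 0, 0, 0, 0, 0]]]}}

```text
time_s: 19.65
eef_pos: [0.4788, 0.2076, 0.2144]
ee_rot: [-0.205, 0.944, 0.253, 0.055]
wrist_force: [-4.6, -7.5, 10.0]
width: 0.0002
```

>>> {"api": "jog_arm", "payload": {"commands": [[[0, 0, 0, 0, 0, 0], [0, 0, 0, 0, 0, 0], [0, 0, 0, 0, 0, 0], [0, 0, 0, 0, 0, 0], [0, 0, 0, 0, 0, 0], [0, 0, 0, 0, 0, 0], [0, 0, 0, 0, 0, 0], [0, 0, 0, 0, 0, 0], [0, 0, 0, 0, 0, 0], [0, 0, 0, 0, 0, 0]]]}}

```text
time_s: 20.65
eef_pos: [0.4788, 0.2077, 0.2144]
ee_rot: [-0.205, 0.944, 0.253, 0.055]
wrist_force: [-2.4, -7.1, 10.5]
width: -0.0
```

View pics/scene10.png

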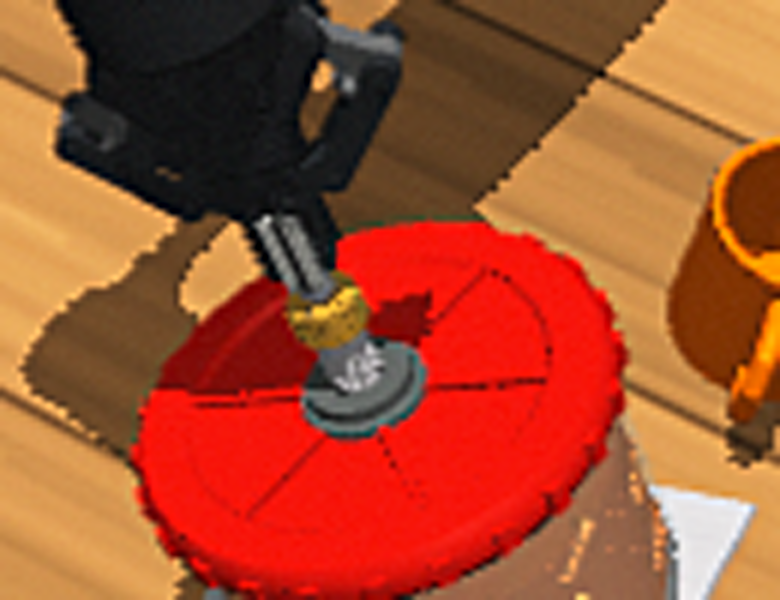

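The pin and nut are down together: the nut moved from (320,300) to (328,312). It held fully in for more than 3 s, so I'll let it up slowly and back off.

>>> {"api": "jog_arm", "payload": {"commands": [[[0, -0.5, 0.9, 0, 0, 0], [0, -1, 1.7, 0, 0, 0], [0, -1.5, 2.6, 0, 0, 0], [0, -2, 3.5, 0, 0, 0], [0, -2.5, 4.3, 0, 0, 0], [0, -3.5, 6.1, 0, 0, 0], [0, -5, 8.7, 0, 0, 0], [0, -15, 26, 0, 0, 0], [0, -30, 52, 0, 0, 0], [0, -50, 87, 0, 0, 0]]]}}

```text
time_s: 21.65
eef_pos: [0.4768, 0.1584, 0.2988]
ee_rot: [-0.204, 0.944, 0.254, 0.052]
wrist_force: [0.7, -0.5, 0.1]
width: 0.0002
```

>>> {"api": "jog_arm", "payload": {"commands": [[[0, -10, 17, 0, 0, 0], [0, -10, 17, 0, 0, 0], [0, -10, 17, 0, 0, 0]]]}}

```text
time_s: 21.95
eef_pos: [0.4783, 0.1483, 0.3165]
ee_rot: [-0.204, 0.944, 0.253, 0.054]
wrist_force: [0.9, 0.5, -1.0]
width: -0.0004
```

```bash
python3 - <<'E'
from h import *
o=arm.observe(); print(o['time_s'],o['eef_pos'],o['wrist_force'])
i=vision.camera_info('wrist'); p,d=vision.read_camera('wrist'); save('wrist11',p); np.savez('pics/wrist11.npz',p=p,d=d,eye=i['eye'],att=i['attitude'])
p,d=vision.read_camera('scene'); save('scene11',p); save('scene11c',cv2.resize(p[200:300,350:480],None,fx=6,fy=6,interpolation=2))
E
python3 m.py pics/wrist11.npz
```

```text
21.95 [0.47829717 0.14831617 0.31652029] [ 0.94667514  0.52381606 -1.03222522]
plane n [-0.0025 -0.498   0.8672] off vs C0(mm) 2.666859790741543 22004
0.009 0.011 191 lat [-0.0074 -0.005  -0.0029] h 0.0095 px 320.2 209.4
0.034 0.054 111 lat [-0.0089 -0.0047 -0.0027] h 0.0489 px 321.2 217.7
0.056 0.064 483 lat [-0.0018 -0.0022 -0.0013] h 0.0574 px 320.9 229.0
0.066 0.072 188 lat [-0.0005 -0.0018 -0.001 ] h 0.0668 px 320.7 233.9
tip px 321.2105407714844 233.07894897460938 8.547065734863281 r mm 6.697597402846308 tip [0.4782 0.202  0.2217] -> base lat C [0.4784 0.2358 0.1627]
```

View pics/scene11.png

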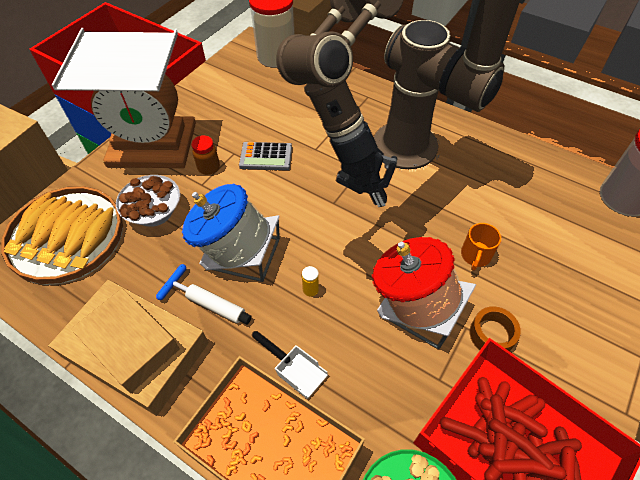

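View pics/scene11c.png

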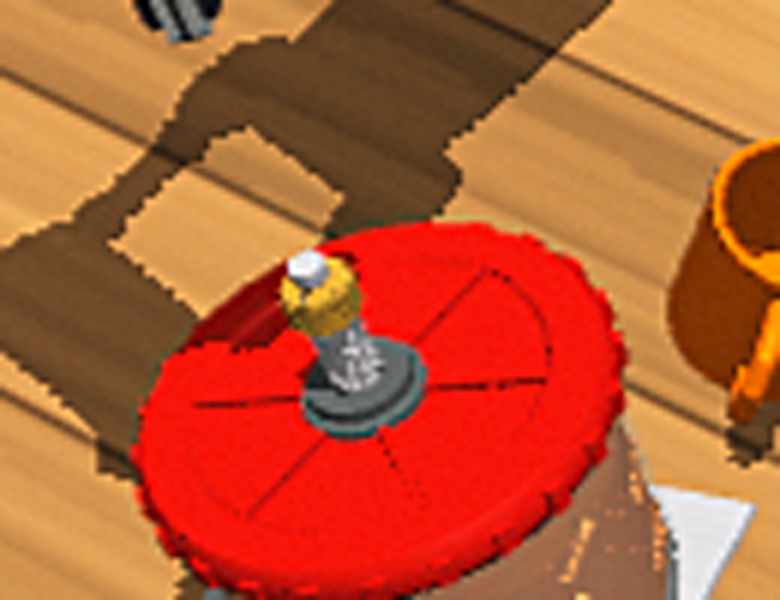

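The pin has sprung back to its starting height (h 66.8 mm, as before) and the nut is still up (top at 57.4 mm). The other objects are where they were and the robot is clear, so I'm handing in.

```bash
python3 -c "
from rig import arm
print(arm.hand_in())"
```

```text
the job is handed in; nothing more can be done
None
```

I vented the shrimp jar and handed the job in at about 22 s.

- **Lock nut:** I turned it anticlockwise through about 5.0 rad in one grip. At the end the resisting torque jumped to about 0.57 N·m, which I took as the upper stop. Its top face then measured 57.3 mm above the lid, against about 52 mm done up and 58 mm expected fully up.
- **Valve pin:** I pressed it in slowly with the closed fingertips. It stopped about 6.5 mm below where I first felt contact. I held it fully in for just over 3 s at about 11–14 N, then let it up slowly.

**Last checks:** the pin was back at its starting height (66.8 mm) and the nut was still up (57.4 mm). The scene picture shows the blue-lidded jar and the loose items where they were, and the arm was clear of everything.

**Small disagreements:**
- The camera estimates of the pin position differed by 2–3 mm.
- Contact came about 1–2 mm lower than those estimates.
- The measured pin height was about 1 mm under the stated 68 mm, both before and after.

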